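# Load the slotted weight onto the post

## Task

Pick up the slotted weight (the one whose steel ring has a gap) by its upright grip and slide it sideways through its gap onto the thin neck of the loading post, under the cap. Then lower it over the thicker shaft, gently and without forcing or dropping it, until it lies flat on the stop collar, and let go. Leave the closed-ring weight and the glass beaker where they stand.

Things in the scene. Friction and masses are not known exactly. Their poses are not given: they have to be found in the camera images.
- weight: Slotted weight, about 170 g, lying flat: steel C-shaped ring, outer diameter 52 mm, 14 mm thick, round bore 16 mm; a gap 10 mm wide, flared to 20 mm at the rim, leads out of the bore. Opposite the gap a grey tail 14 mm wide, 10 mm high runs to 71 mm from the bore axis. Origin: on the bore axis, at the underside. x points from the grip over the bore and out of the gap, z up.
- grip (a point): Middle of the slotted weight's upright grey grip plate, which stands on the tail: 28 mm long (along the weight's x), 10 mm thick (y), its top 60 mm above the weight's underside. This point lies 55 mm behind the bore axis (weight x = -55 mm) and 40 mm above the underside.
- stand: Fixed grey base plate of the loading post, 170 x 110 x 15 mm. Origin: centre of its underside, on the bench; x along its long side, roughly away from the robot, z up. A rigid steel post is clamped upright in its slot along x: at y = 0, but anywhere from 12 mm short of the centre to 12 mm beyond it, different each time and not in this pose: find it by feel (or see it).
- slot_neck (a point): Point above the base's centre, 122 mm over the bench, the height of the neck's middle (the post itself is up to 12 mm off, along x). Heights over the bench: shaft 13 mm thick up to 102 mm, cone to 108, neck 7 mm thick from 108 to 136, cap 22 mm wide from 136 to 146 (too wide for the bore). With the neck touching the back of the bore, the bore axis is 4.7 mm past the post's axis.
- slot_shaft (a point): Point above the base's centre, 68 mm over the bench (the post is up to 12 mm off, along x). On the shaft is a brass stop collar 30 mm wide, its top anywhere from 52 to 86 mm over the bench, not measured; the top gives on a spring (1.5 N/mm, 4 mm, then hard). The shaft cannot pass the gap; the bore, centred, clears it by 1.5 mm. Over 18 N between weight and post or collar is forcing it.
- closed_weight: A bystander with the same grip and size as the slotted weight, but its ring is closed (no gap). Origin and axes as for the slotted weight.
- beaker: A bystander: glass beaker 66 mm in diameter, 85 mm high, near the far side of the post. Origin: centre of its underside.
Mind the look-alikes: they are no part of the job. Leave any yellow look-alike of the weight alone. What is shaped like the stand but blue is not meant.

How it is judged:
By the outcome, as a careful person would: the job done as asked, in the order asked, and still so for the second after the job is handed in, with the robot touching nothing.
It also fails if it takes over 48 s, if anything falls off the work surface, if the arm or the gripper's body presses on something with over 40 N, if the wrist force passes 120 N, or if a joint passes its speed limit or range.

## Robot

A 6-joint arm with a two-finger parallel gripper is mounted at the origin on the work surface. World frame = base frame: x ahead of the robot, y to its left, z up, the work surface at z = 0. Lengths are in m, angles in rad, forces in N, time in s.
With the tool pointing down it reaches from about 0.25 to 0.725 m from the base axis. Payload 4 kg.
Tool frame: the origin (TCP) lies midway between the tips of the shut fingers; the grasp point (between the pads) lies 19 mm behind it (bot.grip_point_offset is the distance from the TCP to the grasp point, in m); z points along the fingers, y is the line along which they close (so a half turn about z gives the same grasp; the last joint's range is limited). The gripper opens to 85 mm and grips with 20 to 120 N. Pads are 22 mm wide; open, the fingers measure 114 mm over their backs; the gripper's body (76 mm by 85 mm) begins 54 mm behind the grasp point. The pads swing forward as they close: fully open they stand 13 mm farther back than shut.
Start: joints at [0, 0.241, 0.005, 1.335, 0, 1.571], TCP at [0.5, -0, 0.231] pointing down, gripper open.
Joint ranges: [-2.72, 2.72], [-1.05, 1.87], [-1.09, 1.28], [-1.99, 2.15], [-1.42, 1.44], [-3.14, 3.14]. Speed limits (rad/s): [2.79, 2.79, 3.14, 3.14, 3.14, 3.14].

## Interface

Orientations are given as a unit quaternion [x, y, z, w].
In Python, from workcell import bot gives the robot as it stands.
- The arm moves only by the tool step_arm, never from a script. Its argument "targets" is text: rows parted by semicolons, each of 7 numbers parted by spaces: the opening, from -1 (shut) to 1 (fully open), so that 0 is half open, then the shift along the world's x, y, z normalised to -1 to 1, where 1 is 0.5 m, then the turn, a rotation vector about the world's x, y, z normalised to -1 to 1, where 1 is pi/4 rad. In form: gripper x y z wx wy wz; .... A call has 1 to 10 rows; each row is the pose to reach, as a shift and turn from the pose commanded when the call began; what a row does not reach only later rows make up. A row lasts 1/12 s, in which the tool goes at most 41.7 mm and 7.16 degrees, less where a joint would pass 70% of its speed; a pose out of reach is approached as far as the arm can. A call with a number of a shift or a turn outside -1 to 1 is refused whole. A call with a gripper value outside its range is refused whole. The fingers move at their own pace and stop on an object; the grip force is fixed at half the most. Time passes only in rows, so rows that repeat a pose let the fingers close. It gives the time, the measured TCP pose, the force, the opening and the grip force at its end, in the units of the state.
- bot.get_obs(): the state, without advancing time (a new reading comes with each control period).
- bot.camera(name): name is "scene" or "side" or "wrist"; returns the picture (400x640x3 uint8, red, green, blue); there is no depth.
- bot.camera_info(name): a dict with "vertical_fov" (degrees; the focal length in pixels is half the picture's height over the tangent of half this angle, whatever the lens; pixels are square), "cx", "cy" (the principal point, pixels), "pose" (4x4, takes a point from camera to world coordinates). Camera axes: x right, y up, looking along -z (the intrinsics and any distortion apply to the point x, -y, -z); pixel columns grow to the right and rows downward; lengths in m; the calibration is good to about 2 mm. A picture is of the moment at which its call begins: read the wrist's pose just before it. camera_info takes no time and is no camera call; for the wrist camera it gives the pose at the moment of the call.
- bot.job_done(): hands the job in; it is judged then, once.
The state is a dict: "clock": time; "joint_pos": joint angles; "joint_vel": joint speeds; "tau": joint torques, N m; "eef_pos": TCP position; "tool_rot": TCP orientation; "ft_force": force on the tool from outside, world axes, zero at the start; "ft_torque": the same for the moment, N m; "grip_width": finger opening in m; "grasp_force": force on a finger pad.
Only numpy, scipy, OpenCV 4.12 (cv2) and the standard library are available. Lean on these libraries where they do the work, as an engineer would, in place of code of your own. Each camera call takes 0.05 s, during which the arm holds its last target. There are 200 camera calls.

## Working session

There is one attempt and no reset: what is moved stays moved. The work goes in short steps, Python scripts to look and compute and a tool call to move; the robot and the scene stay as the last step left them, time stands still between calls to the robot, and variables do not carry over. Pictures are saved under pics/ and viewed, at most 10 in all, crops included, and the job is handed in when it is done.

Besides the shell and the picture viewer there is one more tool, called after "Request:" by a JSON object that holds its "op" and its "data". step_arm: Moves the arm, as the interface text tells. Scaled input: -1 to 1 covers 0.5 m each way for a shift and pi/4 rad each way for a turn. Its arguments: {"type":"object","properties":{"targets":{"type":"string"}},"required":["targets"]}

```bash
mkdir -p pics; ls; cat > h.py <<'E'
from workcell import bot
import numpy as np, cv2
def K(n):
    i=bot.camera_info(n); f=200/np.tan(np.radians(i['vertical_fov'])/2)
    return i,f
def ray(n,u,v,i=None):
    i=i or bot.camera_info(n); f=200/np.tan(np.radians(i['vertical_fov'])/2)
    d=np.array([(u-i['cx'])/f,-(v-i['cy'])/f,-1]); T=np.array(i['pose'])
    return T[:3,3],T[:3,:3]@d
def onz(n,u,v,z,i=None):
    o,d=ray(n,u,v,i); return o+d*(z-o[2])/d[2]
def proj(n,p,i=None):
    i=i or bot.camera_info(n); f=200/np.tan(np.radians(i['vertical_fov'])/2)
    T=np.array(i['pose']); c=T[:3,:3].T@(np.array(p)-T[:3,3])
    return i['cx']+f*c[0]/-c[2], i['cy']+f*c[1]/c[2]
def tri(rs):
    A=0;b=0
    for o,d in rs:
        d=d/np.linalg.norm(d);M=np.eye(3)-np.outer(d,d);A=A+M;b=b+M@o
    return np.linalg.solve(A,b)
def snap(n,name):
    i=bot.camera_info(n); im=bot.camera(n); cv2.imwrite(f'pics/{name}.png',im[:,:,::-1]); np.save(f'pics/{name}.npy',np.array(i,dtype=object),allow_pickle=True); return im,i
E
python3 - <<'E'
from h import *
np.set_printoptions(precision=3,suppress=True)
for n in('scene','side','wrist'):
    im,i=snap(n,n+'0'); print(n,i)
o=bot.get_obs(); print(o)
E
```

```text
pics
scene {'vertical_fov': 57.12325907312878, 'cx': 317.56271559539607, 'cy': 202.17792024213347, 'pose': array([[ 0.693, -0.411,  0.592,  1.224],
       [ 0.721,  0.4  , -0.565, -0.609],
       [-0.004,  0.819,  0.574,  0.741],
       [ 0.   ,  0.   ,  0.   ,  1.   ]])}
side {'vertical_fov': 44.47423431727686, 'cx': 317.61958890590563, 'cy': 198.86187382050747, 'pose': array([[-0.921,  0.265, -0.287,  0.088],
       [-0.39 , -0.598,  0.7  ,  1.094],
       [ 0.014,  0.756,  0.654,  1.096],
       [ 0.   ,  0.   ,  0.   ,  1.   ]])}
wrist {'vertical_fov': 70.10976006199397, 'cx': 323.7912465806966, 'cy': 199.27487762067565, 'pose': array([[ 1.   , -0.002,  0.003,  0.5  ],
       [ 0.001,  0.959,  0.284,  0.072],
       [-0.003, -0.284,  0.959,  0.374],
       [ 0.   ,  0.   ,  0.   ,  1.   ]])}
{'clock': 0.15, 'joint_pos': array([0.   , 0.241, 0.004, 1.335, 0.   , 1.571]), 'joint_vel': array([ 0.   , -0.003,  0.002, -0.002,  0.   ,  0.   ]), 'tau': array([ -0.002, -37.263,  25.264,   0.012,  -0.   ,   0.   ]), 'eef_pos': array([0.5  , 0.   , 0.231]), 'tool_rot': array([ 0.707,  0.707, -0.001, -0.001]), 'ft_force': array([-0.402, -0.024, -0.464]), 'ft_torque': array([ 0.008, -0.041,  0.019]), 'grasp_force': 0.0, 'grip_width': 0.0855230891475203}
```

View pics/scene0.png

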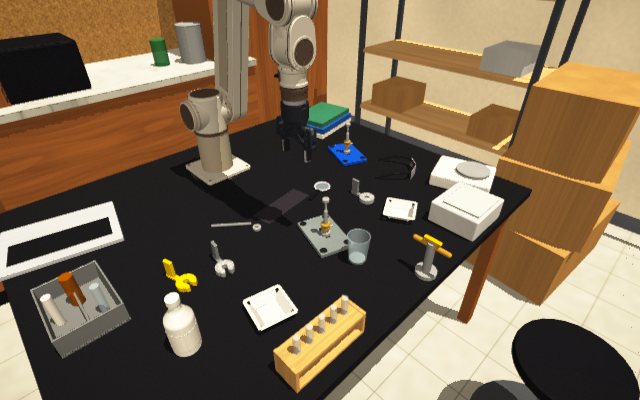

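View pics/side0.png

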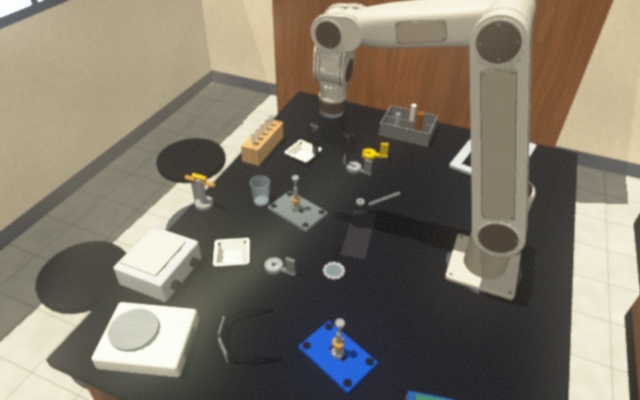

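View pics/wrist0.png

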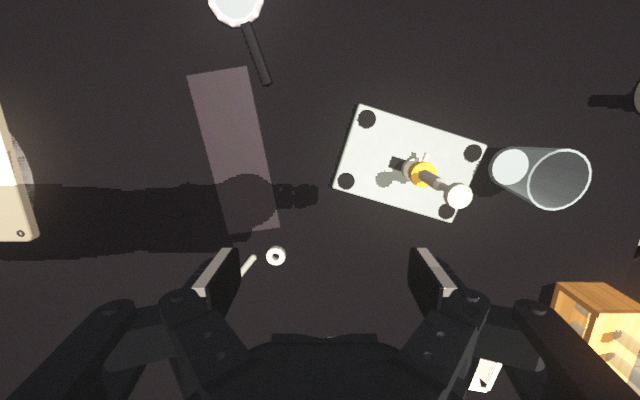

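The scene view shows the slotted weight at (222,262) with its grip at (215,250), the closed weight at (365,195), the stand at (325,233) and the beaker at (358,247). In the side view the slotted weight is near (357,167) and the stand near (297,208). The wrist view shows the plate corners (360,104), (487,146), (452,222), (333,187), and the cap at (459,196).

```bash
python3 - <<'E'
from h import *
np.set_printoptions(precision=4,suppress=True)
for n,u,v,z in [('scene',224,268,.014),('scene',213,243,.06),('side',352,167,.014),('side',366,160,.06),('scene',366,198,.014),('side',273,266,.014),('scene',358,262,0),('side',261,200,0)]:
    print(n,u,v,onz(n,u,v,z))
w=[onz('wrist',u,v,.015) for u,v in [(360,104),(487,146),(452,222),(333,187)]]
print(np.array(w),np.mean(w,0))
print('cap',onz('wrist',459,196,.146), onz('scene',325,201,.146),onz('side',295,178,.146))
print('cap tri',tri([ray('wrist',459,196),ray('scene',325,201),ray('side',295,178)]))
E
```

```text
scene 224 268 [ 0.5214 -0.295   0.014 ]
scene 213 243 [ 0.4604 -0.2844  0.06  ]
side 352 167 [ 0.5166 -0.279   0.014 ]
side 366 160 [ 0.4667 -0.28    0.06  ]
scene 366 198 [0.573  0.2476 0.014 ]
side 273 266 [0.5646 0.2642 0.014 ]
scene 358 262 [ 0.7535 -0.0012  0.    ]
side 261 200 [0.7427 0.0048 0.    ]
[[ 0.5424  0.0846  0.015 ]
 [ 0.7021  0.0351  0.015 ]
 [ 0.6716 -0.0659  0.015 ]
 [ 0.5112 -0.0177  0.015 ]] [0.6068 0.009  0.015 ]
cap [0.6119 0.0075 0.146 ] [ 0.6199 -0.0027  0.146 ] [0.6078 0.0144 0.146 ]
cap tri [0.6133 0.0052 0.1388]
```

Request:
{"op": "step_arm", "data": {"targets": "1 -0.02 -0.48 0 0 0 0;1 -0.02 -0.48 0 0 0 0;1 -0.02 -0.48 0 0 0 0;1 -0.02 -0.48 0 0 0 0;1 -0.02 -0.48 0 0 0 0;1 -0.02 -0.48 0 0 0 0;1 -0.02 -0.48 0 0 0 0;1 -0.02 -0.48 0 0 0 0"}}

```text
clock: 0.82
eef_pos: [0.4893, -0.2415, 0.2305]
tool_rot: [0.708, 0.706, -0.0, -0.001]
ft_force: [0.2, -0.2, -0.3]
grip_width: 0.0856
grasp_force: 0.0
```

```bash
python3 - <<'E'
from h import *
print(bot.get_obs()['eef_pos'],bot.get_obs()['clock'])
im,i=snap('wrist','w1')
E
```

```text
[ 0.48932411 -0.24150725  0.23051285] 0.8167
```

View pics/w1.png

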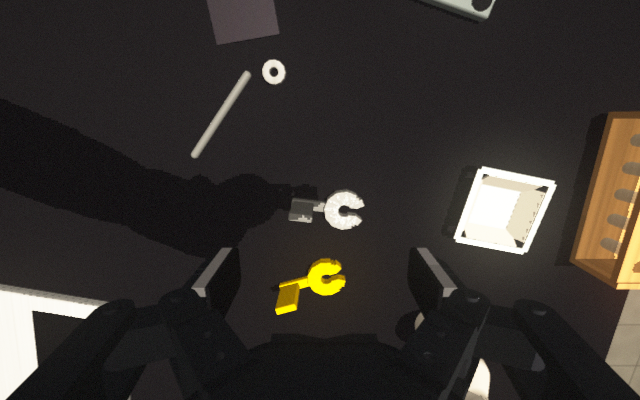

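The wrist view shows the slotted weight with its ring at (344,210), gap to the right, and its grip at (301,211). The yellow look-alike's ring is at (326,277), close by on the -y side, with its grip at (287,297).

```bash
python3 - <<'E'
from h import *
np.set_printoptions(precision=4,suppress=True)
print(bot.get_obs()['joint_pos'])
im=cv2.imread('pics/w1.png'); i=np.load('pics/w1.npy',allow_pickle=True).item()
c=im[170:250,270:390]; 
cv2.imwrite('pics/c1.png',cv2.resize(c,None,fx=6,fy=6,interpolation=cv2.INTER_CUBIC))
hsv=cv2.cvtColor(im,cv2.COLOR_BGR2HSV)
m=((hsv[...,2]>60)&(hsv[...,1]<90)).astype(np.uint8)
n,l,s,ce=cv2.connectedComponentsWithStats(m)
for k in range(1,n):
    if s[k,4]>30 and 250<ce[k,0]<400 and 150<ce[k,1]<300:
        pts=np.argwhere(l==k)[:,::-1].astype(np.float32); print(s[k],ce[k],cv2.minEnclosingCircle(pts),cv2.minAreaRect(pts))
print('ring',onz('wrist',344,210,.014,i),'gripTop',onz('wrist',301,211,.06,i))
print('yellow',onz('wrist',326,277,.014,i),onz('wrist',287,297,.06,i))
E
```

```text
[-0.4565  0.3324  0.1285  1.3684  0.0005  1.1159]
[ 288  189   77   41 1845] [329.3572 209.3577] ((326.0, 211.5), 38.733158111572266) ((327.0625915527344, 206.041259765625), (73.71533203125, 40.961708068847656), 10.203973770141602)
ring [ 0.5159 -0.2908  0.014 ] gripTop [ 0.4626 -0.2765  0.06  ]
yellow [ 0.4918 -0.392   0.014 ] [ 0.4417 -0.3925  0.06  ]
```

View pics/c1.png

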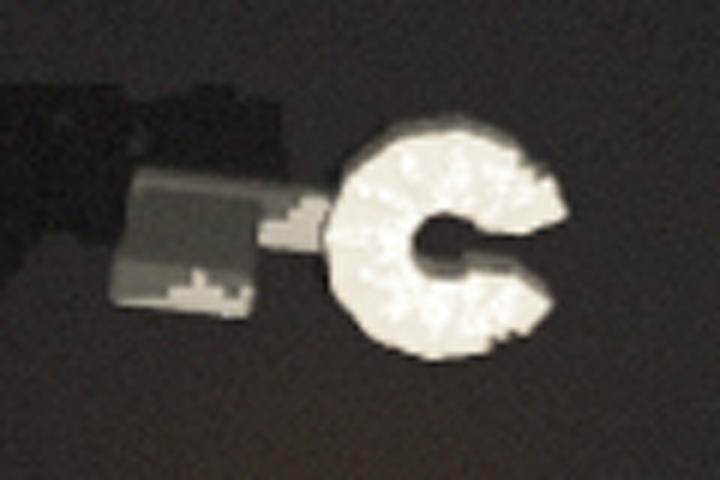

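The crop shows the ring centred near (344.8,210.3) with the gap to the right. The grip's top face is the lower band, about (300.5,218.5), and its shaded +y side is above it.

```bash
python3 - <<'E'
from h import *
np.set_printoptions(precision=4,suppress=True)
i=np.load('pics/w1.npy',allow_pickle=True).item()
q=lambda u,v:(270+u/6,170+v/6)
r=onz('wrist',*q(449,242),.014,i); g=onz('wrist',*q(183,291),.06,i)
a,b=[onz('wrist',*q(*p),.06,i) for p in[(115,301),(248,318)]]
print(r,g,np.hypot(*(r-g)[:2]),np.degrees(np.arctan2(*(r-g)[1::-1])),np.degrees(np.arctan2(*(b-a)[1::-1])))
E
```

```text
[ 0.517  -0.2913  0.014 ] [ 0.4618 -0.2857  0.06  ] 0.05550980578788604 -5.738656131521859 -7.908386176119053
```

Request:
{"op": "step_arm", "data": {"targets": "0.2 -0.055 -0.088 0 0 0 -1;0.2 -0.055 -0.088 0 0 0 -1;0.2 -0.055 -0.088 0 0 0 -1;0.2 -0.055 -0.088 0 0 0 -1;0.2 -0.055 -0.088 0 0 0 -1;0.2 -0.055 -0.088 0 0 0 -1;0.2 -0.055 -0.088 0 0 0 -1"}}

```text
clock: 1.45
eef_pos: [0.4629, -0.282, 0.2314]
tool_rot: [0.924, 0.382, 0.0, -0.0]
ft_force: [0.7, -0.5, 0.7]
grip_width: 0.0516
grasp_force: 0.0
```

Request:
{"op": "step_arm", "data": {"targets": "0.2 0 0 0 0 0 -1;0.2 0 0 0 0 0 -1;0.2 0 0 0 0 0 -1;0.2 0 0 0 0 0 -1;0.2 0 0 0 0 0 -1;0.2 0 0 0 0 0 -1;0.2 0 0 0 0 0 -1"}}

```text
clock: 2.03
eef_pos: [0.4629, -0.2818, 0.2313]
tool_rot: [1.0, -0.001, -0.0, -0.0]
ft_force: [-0.2, -0.3, -0.5]
grip_width: 0.0518
grasp_force: 0.0
```

Request:
{"op": "step_arm", "data": {"targets": "0.2 0 0 -0.1 0 0 -0.13;0.2 0 0 -0.1 0 0 -0.13;0.2 0 0 -0.1 0 0 -0.13;0.2 0 0 -0.1 0 0 -0.13"}}

```text
clock: 2.37
eef_pos: [0.4626, -0.2827, 0.1815]
tool_rot: [0.999, -0.049, -0.001, -0.0]
ft_force: [0.1, 0.0, -0.0]
grip_width: 0.0514
grasp_force: 0.0
```

```bash
python3 - <<'E'
from h import *
np.set_printoptions(precision=4,suppress=True)
o=bot.get_obs();print(o['eef_pos'],o['joint_pos'])
im,i=snap('wrist','w2')
print(proj('wrist',[.517,-.2913,.014]),proj('wrist',[.4618,-.2857,.06]))
print(i['pose'])
cv2.imwrite('pics/c2.png',cv2.resize(im[100:360,190:450,::-1],None,fx=2.3,fy=2.3))
E
```

```text
[ 0.4626 -0.2827  0.1815] [-0.5487  0.3503  0.0247  1.2466  0.0002  2.6914]
(np.float64(325.86771564854405), np.float64(132.72876057800931)) (np.float64(325.9615095227177), np.float64(194.25982460607804))
[[-0.0975  0.9537  0.2846  0.535 ]
 [-0.9952 -0.0933 -0.0284 -0.29  ]
 [-0.0006 -0.286   0.9582  0.325 ]
 [ 0.      0.      0.      1.    ]]
```

View pics/c2.png

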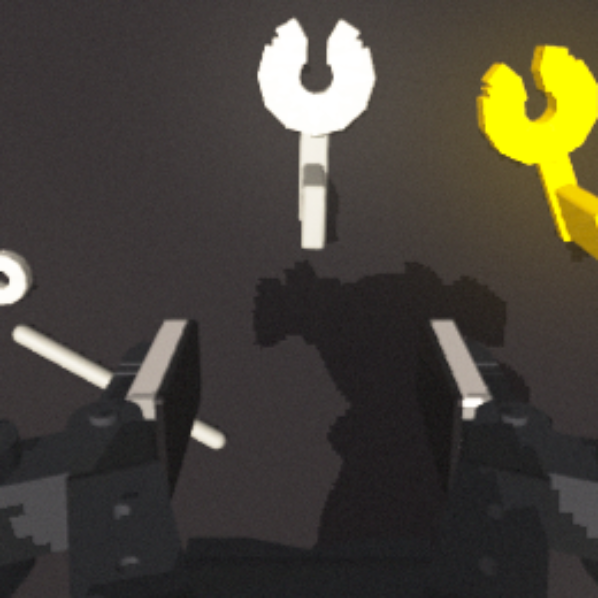

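The crop shows the ring at (327.4,133.5) and the grip top at (326.5,193.9) in full-picture pixels. Both are within 1.5 px of the positions predicted from the first view, so position and height are confirmed.

Request:
{"op": "step_arm", "data": {"targets": "0.2 0 -0.007 -0.08 0 0 -0.02;0.2 0 -0.007 -0.16 0 0 -0.02;0.2 0 -0.007 -0.22 0 0 -0.02;0.2 0 -0.007 -0.28 0 0 -0.02;0.2 0 -0.007 -0.313 0 0 -0.02;0.2 0 -0.007 -0.313 0 0 -0.02;0.2 0 -0.007 -0.313 0 0 -0.02"}}

```text
clock: 3.0
eef_pos: [0.4633, -0.2878, 0.0257]
tool_rot: [0.998, -0.058, 0.0, 0.0]
ft_force: [-0.8, -0.1, 0.3]
grip_width: 0.0516
grasp_force: 0.0
```

Request:
{"op": "step_arm", "data": {"targets": "-1 0 0 0 0 0 0;-1 0 0 0 0 0 0;-1 0 0 0 0 0 0;-1 0 0 0 0 0 0;-1 0 0 0 0 0 0;-1 0 0 0 0 0 0;-1 0 0 0 0 0 0;-1 0 0 0 0 0 0"}}

```text
clock: 3.67
eef_pos: [0.464, -0.288, 0.0269]
tool_rot: [0.998, -0.059, 0.002, 0.001]
ft_force: [-0.1, 0.9, 6.9]
grip_width: 0.0094
grasp_force: 59.8
```

Request:
{"op": "step_arm", "data": {"targets": "-1 0 0 0.03 0 0 0;-1 0 0 0.08 0 0 0;-1 0 0 0.13 0 0 0;-1 0 0 0.18 0 0 0;-1 0 0 0.228 0 0 0;-1 0 0 0.228 0 0 0"}}

```text
clock: 4.17
eef_pos: [0.4653, -0.2894, 0.1445]
tool_rot: [0.998, -0.059, 0.004, 0.002]
ft_force: [0.2, -0.8, -0.6]
grip_width: 0.0093
grasp_force: 58.7
```

Request:
{"op": "step_arm", "data": {"targets": "-1 0.01 0.06 0 0 0 0.06;-1 0.02 0.12 0 0 0 0.12;-1 0.03 0.18 0 0 0 0.19;-1 0.04 0.24 0 0 0 0.26;-1 0.05 0.3 0 0 0 0.33;-1 0.06 0.36 0 0 0 0.4;-1 0.07 0.42 0 0 0 0.47;-1 0.08 0.47 0 0 0 0.54;-1 0.09 0.516 0 0 0 0.6;-1 0.09 0.516 0 0 0 0.6"}}

```text
clock: 5.0
eef_pos: [0.5076, -0.0256, 0.138]
tool_rot: [0.984, 0.179, -0.0, -0.001]
ft_force: [0.2, -1.3, -1.8]
grip_width: 0.0091
grasp_force: 59.1
```

```bash
python3 - <<'E'
from h import *
np.set_printoptions(precision=4,suppress=True)
o=bot.get_obs();print(o['eef_pos'],o['joint_pos'],o['ft_force'],o['ft_torque'],o['tool_rot'],o['clock'])
im,i=snap('wrist','w3'); print(i['pose'])
snap('side','s3'); snap('scene','sc3')
E
```

```text
[ 0.5076 -0.0256  0.138 ] [-0.0516  0.3179 -0.1416  1.112   0.0019  2.73  ] [ 0.2042 -1.3407 -1.8323] [-0.0521 -0.0162 -0.016 ] [ 0.9838  0.179  -0.0001 -0.001 ] 5.0
[[ 0.353   0.8967  0.2671  0.5756]
 [-0.9356  0.339   0.0985 -0.0006]
 [-0.0023 -0.2847  0.9586  0.2816]
 [ 0.      0.      0.      1.    ]]
```

View pics/w3.png

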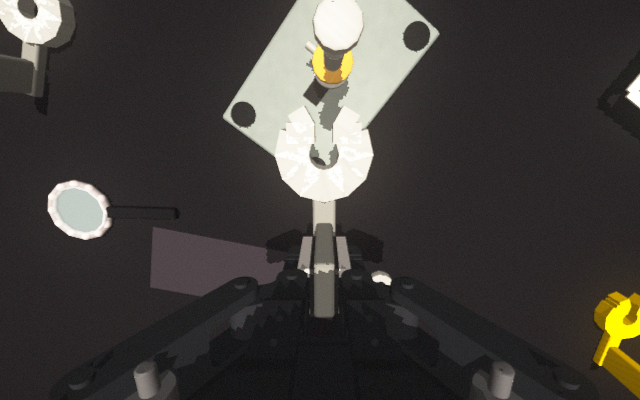

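The wrist view shows the weight in hand, ring centre about (324,153) with its gap pointing up the picture. The post's cap is at (338,23) and the brass collar at (332,62).

```bash
cat > m.py <<'E'
from h import *
np.set_printoptions(precision=4,suppress=True)
def fit(im,box,thr,show=True):
    x0,y0,x1,y1=box; g=cv2.cvtColor(im,cv2.COLOR_RGB2GRAY)[y0:y1,x0:x1]
    m=(g>thr).astype(np.uint8); n,l,s,c=cv2.connectedComponentsWithStats(m); k=1+np.argmax(s[1:,4])
    cs,_=cv2.findContours((l==k).astype(np.uint8),cv2.RETR_EXTERNAL,cv2.CHAIN_APPROX_NONE)
    p=max(cs,key=len).reshape(-1,2).astype(np.float32)+[x0,y0]
    return p.astype(np.float32),s[k]
E
python3 - <<'E'
from m import *
im=cv2.imread('pics/w3.png')[:,:,::-1].copy(); i=np.load('pics/w3.npy',allow_pickle=True).item()
for t in(200,215,230):
    p,s=fit(im,(300,0,375,55),t); print('cap',t,s,cv2.fitEllipse(p),cv2.minEnclosingCircle(p))
    p,s=fit(im,(265,95,385,205),t); print('ring',t,s,cv2.minEnclosingCircle(p))
c=im[0:210,225:435]; cv2.imwrite('pics/c3.png',cv2.resize(c[:,:,::-1],None,fx=2.85,fy=2.85,interpolation=cv2.INTER_CUBIC))
E
```

```text
cap 200 [   0    0   75   55 3751] ((337.22998046875, 25.885042190551758), (63.09733200073242, 79.25206756591797), 86.82666015625) ((337.0, 27.0), 45.80402755737305)
ring 200 [   0    0  120  110 8777] ((324.5, 133.67431640625), 70.96454620361328)
cap 215 [  13    0   50   50 2039] ((338.0466613769531, 22.30712127685547), (49.735626220703125, 52.10148620605469), 15.22302532196045) ((338.5, 20.904254913330078), 28.629119873046875)
ring 215 [   1    0  119  107 7724] ((328.07470703125, 133.4830780029297), 67.88666534423828)
cap 230 [  14    0   49   49 1960] ((338.04815673828125, 22.601909637451172), (48.1193962097168, 50.42639923095703), 10.367938041687012) ((339.0, 22.03125), 26.652978897094727)
ring 230 [  10   11   98   96 5745] ((324.0, 150.4938201904297), 50.56489562988281)
```

View pics/c3.png

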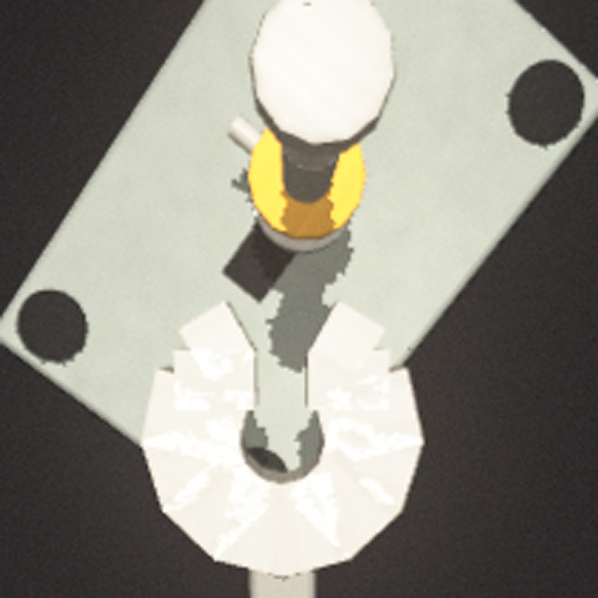

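```bash
python3 - <<'E'
from m import *
i=np.load('pics/w3.npy',allow_pickle=True).item()
b=onz('wrist',324.2,153.3,.1265,i); c=onz('wrist',338.05,22.4,.146,i)
for z in(.05,.055,.06,.07): print(z,onz('wrist',225+307/2.85,180/2.85,z,i))
print(b,c)
T=i['pose']; x=np.array([.938,.347]);x/=np.linalg.norm(x)
e=np.array([.5076,-.0256]); a=np.radians(20.6); x=np.array([np.cos(a),np.sin(a)]); y=np.array([-x[1],x[0]])
for n,p in(('bore',b),('cap',c)): d=p[:2]-e; print(n,d@x,d@y)
E
```

```text
0.05 [0.6121 0.0066 0.05  ]
0.055 [0.6113 0.0064 0.055 ]
0.06 [0.6105 0.0063 0.06  ]
0.07 [0.6089 0.006  0.07  ]
[ 0.5568 -0.0076  0.1265] [0.6123 0.0071 0.146 ]
bore 0.05238900702601979 -0.00046452126052636553
cap 0.10951815369167903 -0.0061880046856058815
```

Request:
{"op": "step_arm", "data": {"targets": "-1 0.01 0 0.008 0 0 0;-1 0.02 0 0.008 0 0 0;-1 0.03 0.003 0.008 0 0 0;-1 0.045 0.005 0.008 0 0 0;-1 0.045 0.005 0.008 0 0 0;-1 0.045 0.005 0.008 0 0 0;-1 0.045 0.005 0.008 0 0 0"}}

```text
clock: 5.73
eef_pos: [0.5298, -0.0271, 0.1425]
tool_rot: [0.984, 0.176, -0.0, -0.0]
ft_force: [0.6, -0.0, -0.9]
grip_width: 0.0091
grasp_force: 59.2
```

```bash
python3 - <<'E'
from m import *
o=bot.get_obs();print(o['eef_pos'],o['tool_rot'],o['ft_force'],o['ft_torque'],o['clock'])
im,i=snap('wrist','w4')
for t in(215,225,235):
    p,s=fit(im,(280,20,400,98),t); print('cap',t,s,cv2.fitEllipse(p))
c=im[20:220,225:425]; cv2.imwrite('pics/c4.png',cv2.resize(c[:,:,::-1],None,fx=3,fy=3,interpolation=cv2.INTER_CUBIC))
E
```

```text
[ 0.5298 -0.0271  0.1425] [ 0.9844  0.1757 -0.0004 -0.0001] [ 0.6196 -0.0406 -0.9327] [-0.0099  0.1047  0.0031] 5.7333
cap 215 [  13   13   45   65 1813] ((314.7431335449219, 71.060791015625), (42.342735290527344, 60.509376525878906), 174.04515075683594)
cap 225 [  13   32   45   46 1666] ((315.1319885253906, 75.17034912109375), (43.97301483154297, 46.45489501953125), 169.964599609375)
cap 235 [  13   32   45   46 1623] ((315.2790222167969, 75.15267181396484), (43.19707107543945, 46.091617584228516), 174.92872619628906)
```

View pics/c4.png

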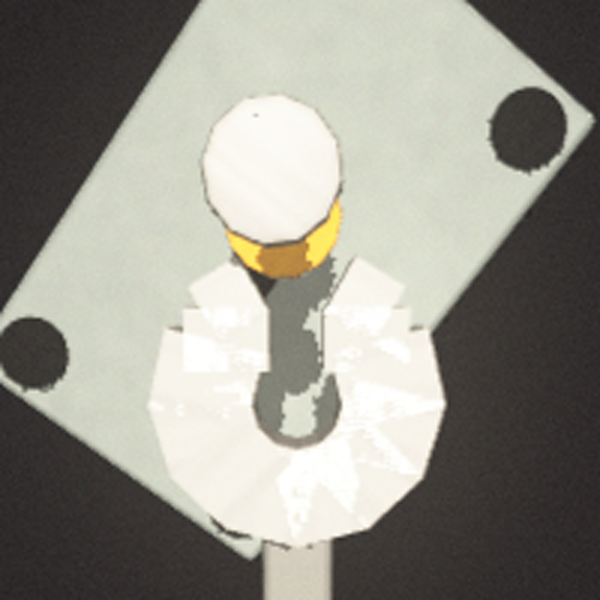

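The crop shows the cap at (315.3,75.2), left of the gap axis, and the bore at (324,154).

```bash
cat > rel.py <<'E'
from m import *
def rel(i,bore,cap,eef,a,zt):
    b=onz('wrist',*bore,zt,i); c=onz('wrist',*cap,.146,i); a=np.radians(a)
    x=np.array([np.cos(a),np.sin(a)]); y=np.array([-x[1],x[0]])
    d=(c-b)[:2]; print('bore',b,'cap',c,'fwd,left',d@x*1e3,d@y*1e3, 'bore rel tcp',(b[:2]-eef[:2])@x,(b[:2]-eef[:2])@y,'x',x)
E
python3 - <<'E'
from rel import *
i=np.load('pics/w4.npy',allow_pickle=True).item(); e=np.array([.5298,-.0271])
rel(i,(324,154),(315.2,75.2),e,20.25,.1425-.0269+.014+.001)
# gap direction check in the picture
q=lambda u,v:onz('wrist',225+u/3,20+v/3,.1306,i)
bb,gg=q(297,402),q(297,315); print(np.degrees(np.arctan2(*(gg-bb)[1::-1])))
# bore back edge / ring extents
print(np.linalg.norm(q(149,404)-q(446,404)))
E
```

```text
bore [ 0.5787 -0.0095  0.1306] cap [0.6126 0.0073 0.146 ] fwd,left 37.67289007029952 4.025515071451208 bore rel tcp 0.05196938854255161 -0.0003974700558391067 x [0.9382 0.3461]
20.295131696948747
0.05382695423057962
```

Request:
{"op": "step_arm", "data": {"targets": "-1 -0.003 0.0076 0 0 0 0;-1 -0.003 0.0076 0 0 0 0;-1 -0.003 0.0076 0 0 0 0;-1 -0.003 0.0076 0 0 0 0"}}

```text
clock: 6.12
eef_pos: [0.5284, -0.0231, 0.1429]
tool_rot: [0.984, 0.176, 0.0, 0.0]
ft_force: [-0.3, -0.4, -1.3]
grip_width: 0.0092
grasp_force: 59.1
```

```bash
cat > look.py <<'E'
from rel import *
import sys
def look(name,thr=(225,235),box=(270,30,400,105)):
    o=bot.get_obs();q=o['tool_rot']; a=np.degrees(2*np.arctan2(q[1],q[0])); e=o['eef_pos']
    print(e,a,o['ft_force'],o['clock'])
    im,i=snap('wrist',name)
    for t in thr:
        p,s=fit(im,box,t); (u,v),ax,_=cv2.fitEllipse(p); print('cap',t,s,u,v,ax)
        # ring: left/right extreme edges around row 150 
    g=cv2.cvtColor(im,cv2.COLOR_RGB2GRAY).astype(int)
    for r in (145,150,155,160):
        w=np.where(g[r,255:395]>226)[0]+255; print(r,w.min(),w.max(),(w.min()+w.max())/2)
    rel(i,(324,154),(u,v),e,a,e[2]-.0269+.015)
if __name__=='__main__': look(sys.argv[1])
E
python3 look.py w5
```

```text
[ 0.5284 -0.0231  0.1429] 20.26785837621277 [-0.2563 -0.3828 -1.2931] 6.1167
cap 225 [  32   22   46   49 1682] 324.8708190917969 75.7308578491211 (43.63926315307617, 47.30312728881836)
cap 235 [  33   22   45   48 1623] 324.89508056640625 75.58638763427734 (42.97922897338867, 46.33723068237305)
145 276 370 323.0
150 275 371 323.0
155 274 372 323.0
160 276 370 323.0
bore [ 0.5773 -0.0054  0.131 ] cap [0.6126 0.0073 0.146 ] fwd,left 37.557266802039514 -0.3617022298120685 bore rel tcp 0.05195690084961815 -0.0003397496744878643 x [0.9381 0.3464]
```

Request:
{"op": "step_arm", "data": {"targets": "-1 0.01 0.003 0 0 0 0;-1 0.019 0.006 0 0 0 0;-1 0.028 0.01 0 0 0 0;-1 0.038 0.013 0 0 0 0;-1 0.038 0.013 0 0 0 0;-1 0.038 0.013 0 0 0 0"}}

```text
clock: 6.67
eef_pos: [0.5478, -0.0165, 0.1426]
tool_rot: [0.984, 0.176, -0.0, 0.0]
ft_force: [-0.4, -0.2, -1.9]
grip_width: 0.0091
grasp_force: 59.1
```

```bash
sed -i 's/box=(270,30,400,105)/box=(270,60,400,150)/' look.py; python3 look.py w6; python3 -c "
import cv2;im=cv2.imread('pics/w6.png');cv2.imwrite('pics/c6.png',cv2.resize(im[40:220,235:415],None,fx=3,fy=3,interpolation=cv2.INTER_CUBIC))"
```

```text
[ 0.5478 -0.0165  0.1426] 20.26859042692469 [-0.4469 -0.2474 -1.9006] 6.6667
cap 225 [   5   39   98   51 3274] 321.73681640625 127.89557647705078 (50.05293273925781, 95.49198150634766)
cap 235 [  33   41   42   44 1435] 323.5403747558594 122.46903228759766 (41.11737823486328, 42.65729522705078)
145 276 371 323.5
150 275 371 323.0
155 274 372 323.0
160 276 370 323.0
bore [0.5967 0.0011 0.1307] cap [0.6125 0.0072 0.146 ] fwd,left 16.94303994037272 0.24197994449387059 bore rel tcp 0.05196981021181943 -0.00034623217935170626 x [0.9381 0.3464]
```

View pics/c6.png

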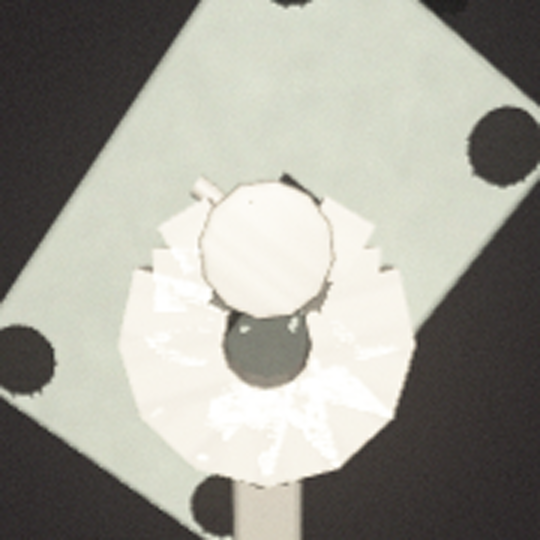

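The crop shows the neck in the gap under the cap. The cap at (323.8,122.6) is centred laterally on the ring at (323.8,154.6).

Request:
{"op": "step_arm", "data": {"targets": "-1 0.008 0.003 0 0 0 0;-1 0.016 0.006 0 0 0 0;-1 0.024 0.009 0 0 0 0;-1 0.032 0.012 0 0 0 0;-1 0.032 0.012 0 0 0 0;-1 0.032 0.012 0 0 0 0"}}

```text
clock: 7.22
eef_pos: [0.5637, -0.0106, 0.1427]
tool_rot: [0.984, 0.176, -0.0, 0.0]
ft_force: [-0.3, -0.1, -1.1]
grip_width: 0.0089
grasp_force: 59.1
```

Request:
{"op": "step_arm", "data": {"targets": "-1 0.003 0.001 0 0 0 0;-1 0.005 0.002 0 0 0 0;-1 0.005 0.002 0 0 0 0"}}

```text
clock: 7.47
eef_pos: [0.5661, -0.0097, 0.1428]
tool_rot: [0.984, 0.176, 0.0, 0.0]
ft_force: [1.2, -0.0, -1.5]
grip_width: 0.0092
grasp_force: 59.1
```

Request:
{"op": "step_arm", "data": {"targets": "-1 0.001 0 0 0 0 0;-1 0.002 0.001 0 0 0 0;-1 0.002 0.001 0 0 0 0"}}

```text
clock: 7.72
eef_pos: [0.567, -0.0092, 0.1428]
tool_rot: [0.984, 0.176, 0.0, -0.0]
ft_force: [0.4, 0.5, -1.3]
grip_width: 0.0091
grasp_force: 59.1
```

Request:
{"op": "step_arm", "data": {"targets": "-1 0.001 0.0003 0 0 0 0;-1 0.001 0.0003 0 0 0 0"}}

```text
clock: 7.88
eef_pos: [0.5675, -0.009, 0.1428]
tool_rot: [0.984, 0.176, 0.0, 0.0]
ft_force: [-0.3, 0.1, -1.7]
grip_width: 0.0096
grasp_force: 59.1
```

Request:
{"op": "step_arm", "data": {"targets": "-1 0.001 0.0003 0 0 0 0;-1 0.001 0.0003 0 0 0 0"}}

```text
clock: 8.05
eef_pos: [0.5679, -0.0089, 0.1428]
tool_rot: [0.984, 0.176, -0.0, 0.0]
ft_force: [0.3, 0.3, -1.7]
grip_width: 0.0086
grasp_force: 59.1
```

Request:
{"op": "step_arm", "data": {"targets": "-1 0.001 0.0003 0 0 0 0;-1 0.001 0.0003 0 0 0 0"}}

```text
clock: 8.22
eef_pos: [0.5681, -0.0089, 0.1428]
tool_rot: [0.984, 0.176, -0.001, 0.0]
ft_force: [-0.6, -0.3, -0.4]
grip_width: 0.0093
grasp_force: 59.1
```

Request:
{"op": "step_arm", "data": {"targets": "-1 0.001 0.0003 0 0 0 0;-1 0.001 0.0003 0 0 0 0"}}

```text
clock: 8.38
eef_pos: [0.5682, -0.0089, 0.1428]
tool_rot: [0.984, 0.176, -0.001, 0.0]
ft_force: [-3.5, -0.1, 0.3]
grip_width: 0.0092
grasp_force: 59.3
```

Request:
{"op": "step_arm", "data": {"targets": "-1 0.001 0.0003 0 0 0 0;-1 0.001 0.0003 0 0 0 0"}}

```text
clock: 8.55
eef_pos: [0.5682, -0.0089, 0.1427]
tool_rot: [0.984, 0.176, -0.001, 0.0]
ft_force: [-4.9, -1.3, 1.7]
grip_width: 0.0094
grasp_force: 59.5
```

Request:
{"op": "step_arm", "data": {"targets": "-1 -0.004 -0.0015 0 0 0 0;-1 -0.008 -0.003 0 0 0 0;-1 -0.012 -0.0045 0 0 0 0;-1 -0.012 -0.0045 0 0 0 0;-1 -0.012 -0.0045 0 0 0 0"}}

```text
clock: 8.97
eef_pos: [0.5638, -0.0106, 0.1429]
tool_rot: [0.984, 0.176, 0.0, -0.0]
ft_force: [-1.0, 0.0, -2.2]
grip_width: 0.0092
grasp_force: 59.2
```

```bash
python3 - <<'E'
from m import *
o=bot.get_obs();print(o['eef_pos'],o['ft_force'],o['clock'])
post=np.array([.6125,.0072]); x=np.array([.937,.350])
L={n:np.load(f'pics/{f}.npy',allow_pickle=True).item() for n,f in(('wrist','w3'),('scene','sc3'),('side','s3'))}
for z in(.05,.055,.06,.065,.07,.08):
    print(z,[np.round(proj('wrist',[*(post-.015*x),z],L['wrist']),1)],[np.round(proj(n,[*post,z],L[n]),1) for n in('scene','side')])
# brass blobs
for n,f in(('wrist','w3'),('scene','sc3'),('side','s3')):
    im=cv2.imread(f'pics/{f}.png'); h=cv2.cvtColor(im,cv2.COLOR_BGR2HSV)
    m=((h[...,0]>12)&(h[...,0]<35)&(h[...,1]>110)&(h[...,2]>70)).astype(np.uint8)
    u,v=map(int,proj(n,[*post,.065],L[n])); a=m[max(0,v-30):v+40,u-30:u+30]; N,l,s,c=cv2.connectedComponentsWithStats(a)
    for k in range(1,N):
        if s[k,4]>4: print(n,s[k,:2]+[u-30,max(0,v-30)],s[k,2:],c[k]+[u-30,max(0,v-30)])
E
```

```text
[ 0.5638 -0.0106  0.1429] [-1.0038  0.005  -2.1923] 8.9667
0.05 [array([331.9,  83.9])] [array([325.4, 224.8]), array([295.1, 199.5])]
0.055 [array([332.1,  83.2])] [array([325.4, 223.5]), array([295.1, 198.3])]
0.06 [array([332.3,  82.5])] [array([325.4, 222.2]), array([295.1, 197.1])]
0.065 [array([332.5,  81.8])] [array([325.4, 220.9]), array([295., 196.])]
0.07 [array([332.7,  80.9])] [array([325.4, 219.6]), array([295. , 194.8])]
0.08 [array([333.1,  79.2])] [array([325.4, 216.9]), array([295. , 192.4])]
wrist [312  45] [ 41  39 828] [331.2017  66.9771]
scene [321 221] [10 10 75] [325.0667 225.84  ]
side [292 198] [ 7  7 33] [295.1515 201.    ]
```

Request:
{"op": "step_arm", "data": {"targets": "-1 0 0 -0.006 0 0 0;-1 0 0 -0.012 0 0 0;-1 0 0 -0.016 0 0 0;-1 0 0 -0.016 0 0 0"}}

```text
clock: 9.3
eef_pos: [0.563, -0.0106, 0.1339]
tool_rot: [0.984, 0.176, -0.001, -0.0]
ft_force: [-0.6, 0.7, -1.8]
grip_width: 0.0094
grasp_force: 59.2
```

Request:
{"op": "step_arm", "data": {"targets": "-1 0 0 -0.003 0 0 0;-1 0 0 -0.006 0 0 0;-1 0 0 -0.006 0 0 0"}}

```text
clock: 9.55
eef_pos: [0.5633, -0.0107, 0.1314]
tool_rot: [0.984, 0.176, -0.0, -0.0]
ft_force: [-0.5, 0.2, -2.3]
grip_width: 0.0092
grasp_force: 59.2
```

Request:
{"op": "step_arm", "data": {"targets": "-1 0 0 -0.003 0 0 0;-1 0 0 -0.006 0 0 0;-1 0 0 -0.006 0 0 0"}}

```text
clock: 9.8
eef_pos: [0.5633, -0.0107, 0.1285]
tool_rot: [0.984, 0.176, -0.0, -0.0]
ft_force: [0.4, 0.0, -2.8]
grip_width: 0.0097
grasp_force: 59.2
```

Request:
{"op": "step_arm", "data": {"targets": "-1 0 0 -0.003 0 0 0;-1 0 0 -0.006 0 0 0;-1 0 0 -0.006 0 0 0"}}

```text
clock: 10.05
eef_pos: [0.5633, -0.0107, 0.1254]
tool_rot: [0.984, 0.176, -0.0, -0.0]
ft_force: [0.2, 0.1, -2.3]
grip_width: 0.0095
grasp_force: 59.2
```

Request:
{"op": "step_arm", "data": {"targets": "-1 0.001 0 -0.004 0 0 0;-1 0.001 0 -0.008 0 0 0;-1 0.001 0 -0.012 0 0 0;-1 0.001 0 -0.012 0 0 0"}}

```text
clock: 10.38
eef_pos: [0.5636, -0.0107, 0.1192]
tool_rot: [0.984, 0.176, -0.0, -0.0]
ft_force: [-0.1, 0.2, -1.5]
grip_width: 0.0089
grasp_force: 59.2
```

Request:
{"op": "step_arm", "data": {"targets": "-1 0 0 -0.004 0 0 0;-1 0 0 -0.008 0 0 0;-1 0 0 -0.012 0 0 0;-1 0 0 -0.016 0 0 0;-1 0 0 -0.016 0 0 0"}}

```text
clock: 10.8
eef_pos: [0.5636, -0.0107, 0.1113]
tool_rot: [0.984, 0.176, -0.0, -0.0]
ft_force: [0.6, -0.3, -1.9]
grip_width: 0.009
grasp_force: 59.2
```

Request:
{"op": "step_arm", "data": {"targets": "-1 0 0 -0.004 0 0 0;-1 0 0 -0.008 0 0 0;-1 0 0 -0.012 0 0 0;-1 0 0 -0.016 0 0 0;-1 0 0 -0.016 0 0 0"}}

```text
clock: 11.22
eef_pos: [0.5636, -0.0107, 0.1032]
tool_rot: [0.984, 0.176, -0.0, -0.0]
ft_force: [-0.9, 0.4, -2.0]
grip_width: 0.0094
grasp_force: 59.2
```

Request:
{"op": "step_arm", "data": {"targets": "-1 0 0 -0.004 0 0 0;-1 0 0 -0.008 0 0 0;-1 0 0 -0.012 0 0 0;-1 0 0 -0.014 0 0 0;-1 0 0 -0.014 0 0 0"}}

```text
clock: 11.63
eef_pos: [0.5638, -0.0107, 0.0965]
tool_rot: [0.984, 0.176, -0.0, -0.0]
ft_force: [0.5, 0.6, -1.5]
grip_width: 0.0094
grasp_force: 59.2
```

Request:
{"op": "step_arm", "data": {"targets": "-1 0 0 -0.002 0 0 0;-1 0 0 -0.004 0 0 0;-1 0 0 -0.006 0 0 0;-1 0 0 -0.006 0 0 0"}}

```text
clock: 11.97
eef_pos: [0.5639, -0.0107, 0.0936]
tool_rot: [0.984, 0.176, -0.0, -0.0]
ft_force: [-0.8, -0.9, -1.8]
grip_width: 0.0092
grasp_force: 59.2
```

Request:
{"op": "step_arm", "data": {"targets": "-1 0 0 -0.002 0 0 0;-1 0 0 -0.004 0 0 0;-1 0 0 -0.006 0 0 0;-1 0 0 -0.006 0 0 0"}}

```text
clock: 12.3
eef_pos: [0.5639, -0.0107, 0.0906]
tool_rot: [0.984, 0.176, -0.0, -0.0]
ft_force: [-0.3, 0.2, -1.8]
grip_width: 0.0089
grasp_force: 59.2
```

Request:
{"op": "step_arm", "data": {"targets": "-1 0 0 -0.002 0 0 0;-1 0 0 -0.004 0 0 0;-1 0 0 -0.004 0 0 0"}}

```text
clock: 12.55
eef_pos: [0.5638, -0.0107, 0.0886]
tool_rot: [0.984, 0.176, -0.0, -0.0]
ft_force: [0.2, 0.3, -2.0]
grip_width: 0.0087
grasp_force: 59.2
```

Underside at about 0.062 m; still free. Creep on.

Request:
{"op": "step_arm", "data": {"targets": "-1 0 0 -0.002 0 0 0;-1 0 0 -0.004 0 0 0;-1 0 0 -0.004 0 0 0"}}

```text
clock: 12.8
eef_pos: [0.5638, -0.0107, 0.0866]
tool_rot: [0.984, 0.176, -0.0, -0.0]
ft_force: [0.5, -0.9, -1.8]
grip_width: 0.0094
grasp_force: 59.2
```

Request:
{"op": "step_arm", "data": {"targets": "-1 0 0 -0.002 0 0 0;-1 0 0 -0.004 0 0 0;-1 0 0 -0.004 0 0 0"}}

```text
clock: 13.05
eef_pos: [0.5638, -0.0107, 0.0846]
tool_rot: [0.984, 0.176, -0.0, -0.0]
ft_force: [0.5, 0.7, -1.6]
grip_width: 0.009
grasp_force: 59.2
```

Request:
{"op": "step_arm", "data": {"targets": "-1 0 0 -0.002 0 0 0;-1 0 0 -0.003 0 0 0;-1 0 0 -0.003 0 0 0"}}

```text
clock: 13.3
eef_pos: [0.5641, -0.0107, 0.0833]
tool_rot: [0.984, 0.176, 0.0, 0.0]
ft_force: [-0.2, 0.1, -1.5]
grip_width: 0.0088
grasp_force: 59.2
```

Request:
{"op": "step_arm", "data": {"targets": "-1 0 0 -0.002 0 0 0;-1 0 0 -0.002 0 0 0;-1 0 0 -0.002 0 0 0"}}

```text
clock: 13.55
eef_pos: [0.5641, -0.0107, 0.0825]
tool_rot: [0.984, 0.176, 0.0, 0.0]
ft_force: [-0.1, -0.9, 0.2]
grip_width: 0.0092
grasp_force: 59.3
```

Request:
{"op": "step_arm", "data": {"targets": "-1 0 0 -0.002 0 0 0;-1 0 0 -0.002 0 0 0;-1 0 0 -0.002 0 0 0"}}

```text
clock: 13.8
eef_pos: [0.5641, -0.0107, 0.0815]
tool_rot: [0.984, 0.176, 0.0, 0.0]
ft_force: [-1.4, 0.5, 1.7]
grip_width: 0.0089
grasp_force: 59.4
```

Request:
{"op": "step_arm", "data": {"targets": "-1 0 0 -0.002 0 0 0;-1 0 0 -0.002 0 0 0;-1 0 0 -0.002 0 0 0"}}

```text
clock: 14.05
eef_pos: [0.5641, -0.0107, 0.0806]
tool_rot: [0.984, 0.176, 0.0, 0.0]
ft_force: [-1.1, -0.8, 3.1]
grip_width: 0.0097
grasp_force: 59.6
```

Request:
{"op": "step_arm", "data": {"targets": "-1 0 0 0.002 0 0 0;-1 0 0 0.003 0 0 0;-1 0 0 0.003 0 0 0"}}

```text
clock: 14.3
eef_pos: [0.5641, -0.0107, 0.0819]
tool_rot: [0.984, 0.176, 0.0, 0.0]
ft_force: [-0.7, -0.7, 1.2]
grip_width: 0.009
grasp_force: 59.5
```

Request:
{"op": "step_arm", "data": {"targets": "-0.6 0 0 0 0 0 0;-0.6 0 0 0 0 0 0;-0.4 0 0 0 0 0 0;-0.2 0 0 0 0 0 0;0 0 0 0 0 0 0;0 0 0 0 0 0 0;0 0 0 0 0 0 0"}}

```text
clock: 14.88
eef_pos: [0.564, -0.0107, 0.0818]
tool_rot: [0.984, 0.176, -0.0, -0.0]
ft_force: [-0.3, 0.3, 0.2]
grip_width: 0.0425
grasp_force: 0.0
```

```bash
python3 - <<'E'
from m import *
o=bot.get_obs();print(o['eef_pos'],o['ft_force'],o['grip_width'],o['clock'])
im,i=snap('wrist','w7')
g=cv2.cvtColor(im,cv2.COLOR_RGB2GRAY)
cv2.imwrite('pics/c7.png',cv2.resize(im[60:320,190:450,::-1],None,fx=2.3,fy=2.3))
E
```

```text
[ 0.564  -0.0107  0.0818] [-0.259   0.2594  0.1505] 0.04249657184519193 14.8833
```

View pics/c7.png

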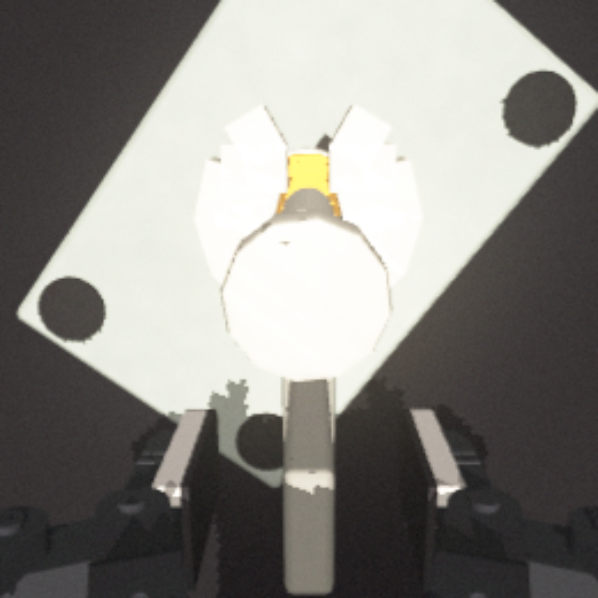

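The crop shows the weight on the collar, the post through its bore, and the open fingers clear of the grip on both sides. That was my 11th picture, one over the limit of 10, so I'll make the last check numerically.

Request:
{"op": "step_arm", "data": {"targets": "0 0 0 0.02 0 0 0;0 0 0 0.06 0 0 0;0 0 0 0.11 0 0 0;0 0 0 0.17 0 0 0;0 0 0 0.23 0 0 0;0 0 0 0.28 0 0 0;0 0 0 0.28 0 0 0;0 0 0 0.28 0 0 0"}}

```text
clock: 15.6
eef_pos: [0.5653, -0.0107, 0.2246]
tool_rot: [0.984, 0.176, 0.003, 0.001]
ft_force: [0.3, -0.1, 0.2]
grip_width: 0.043
grasp_force: 0.0
```

```bash
python3 - <<'E'
from m import *
o=bot.get_obs();print(o['eef_pos'],o['ft_force'],o['clock'])
im,i=snap('wrist','w8')
g=cv2.cvtColor(im,cv2.COLOR_RGB2GRAY); h=cv2.cvtColor(im,cv2.COLOR_RGB2HSV)
for n,w in (('post top',[.6125,.0072,.146]),('grip top',[.6125-.055*.938,.0072-.055*.346,.116])): print(n,proj('wrist',w,i))
# grip plate: edges across rows near predicted grip top
u,v=proj('wrist',[.6125-.055*.938,.0072-.055*.346,.116],i)
for r in range(int(v)-18,int(v)+19,6): print(r,g[r,int(u)-16:int(u)+17:2])
E
```

```text
[ 0.5653 -0.0107  0.2246] [ 0.2963 -0.1108  0.1674] 15.6
post top (np.float64(322.68995745606657), np.float64(144.94120086282354))
grip top (np.float64(322.76880026543967), np.float64(202.0066724987445))
184 [211 213 215 219 218 219 118 102 104 102 104 136 201 220 221 222 215]
190 [212 215 217 216 215 215 158 198 205 204 207 137 203 221 201  87  51]
196 [140  54  59  55  59  82 152 199 203 205 205 125 152  47  48  51  50]
202 [ 57  57  55  55  56  54 138 198 203 200 201 119  46  45  48  49  46]
208 [ 99  55  54  51  56  54 134 194 202 201 199 113  48  50  44  45  50]
214 [ 45  46 105 193 210 132 117 196 195 195 194 106  43  46  50  49  46]
220 [35 30 44 48 47 47 48 43 46 47 41 43 41 43 48 44 45]
```

```bash
python3 -c "
from workcell import bot
print(bot.job_done())"
```

```text
the job is handed in; nothing more can be done
None
```

The slotted weight lies flat on the stop collar, released with the arm clear, and I handed the job in at about 15.7 s; contact forces stayed around 5 N, but I viewed 11 pictures, one over the limit of 10.

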